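# Sweep loose bearing rings into the bench fence

### The arm

A 6-joint arm with a two-finger parallel gripper is mounted at the origin on a cart in front of the work surface, level with it; the furniture and walls round the work are solid. World frame = base frame: x ahead of the robot, y to its left, z up, the work surface at z = 0. Lengths are in mm, angles in rad, forces in N, time in s.
With the tool pointing down it reaches from about 350 to 975 mm from the base axis. Payload 17.4 kg.
Tool frame: the origin (TCP) lies midway between the tips of the shut fingers; the grasp point (between the pads) lies 19 mm behind it; z points along the fingers, y is the line along which they close (so a half turn about z gives the same grasp; the last joint's range is limited). The gripper opens to 85 mm and grips with 20 to 120 N. Pads are 22 mm wide; open, the fingers measure 114 mm over their backs; the gripper's body (76 mm by 85 mm) begins 54 mm behind the grasp point. The pads swing forward as they close: fully open they stand 13 mm farther back than shut.
Start: joints at [1.209, 0.116, 1.442, -0, 1.584, -0.038], TCP at [214.774, 639.926, 231.303] pointing down, gripper open.
Joint ranges: [-2.83, 2.83], [-0.83, 2.19], [0.07, 2.5], [-1.14, 4.28], [0.01, 3], [-2.97, 2.97]. Speed limits (rad/s): [1.89, 1.89, 2.22, 3.14, 3.14, 3.14].

### API

Orientations are given as a unit quaternion [x, y, z, w].
In Python, from station import status, eyes, bot gives the robot as it stands. The module is installed in compiled form; this text tells all that it offers.
- The arm moves only by the shell command python3 -m handwheel 'ROWS' [OPENING]. ROWS is JSON, a list of rows, each an object with "delta_pos": the shift along the tool's x, y, z normalised to -1 to 1, where 1 is 0.25 m, a list of three; "spin": the turn about the tool's z normalised to -1 to 1, where 1 is 180 degrees. In form: [{"delta_pos": [x, y, z], "spin": spin}, ...]. A call has 1 to 10 rows; each row is the pose to reach, as a shift and turn from the pose commanded when the call began, along the tool's axes at that moment, turning the shorter way round; what a row does not reach only later rows make up. A row lasts 1/10 s, in which the tool goes at most 50 mm and 8.59 degrees, less where a joint would pass 70% of its speed; a pose out of reach is approached as far as the arm can. A call with a number of a shift or a turn outside -1 to 1 is refused whole. A call with a gripper value outside its range is refused whole. OPENING is the finger opening in mm, from 0 to 85.4, set as the call begins (- or left out, the last holds). The fingers move at their own pace and stop on an object; the grip force is fixed at half the most. Time passes only in rows, so rows that repeat a pose let the fingers close. It gives the time, the measured TCP pose, the force, the opening and the grip force at its end, in the units of the state.
- status.sense(): the state, without advancing time (a new reading comes with each control period).
- eyes.snapshot(name): name is "scene" or "top" or "wrist"; returns the picture (384x512x3 uint8, red, green, blue); there is no depth.
- eyes.camera_info(name): a dict with "fx", "fy", "cx", "cy" (pixels), "T" (4x4, takes a point from camera to world coordinates). Camera axes: x right, y down, z forward; pixel columns grow to the right and rows downward; lengths in mm; the calibration is good to about 2 mm. A picture is of the moment at which its call begins: read the wrist's pose just before it. camera_info takes no time and is no camera call; for the wrist camera it gives the pose at the moment of the call.
- bot.hand_in(): hands the job in; it is judged then, once.
The state is a dict: "t": time; "joints": joint angles; "dq": joint speeds; "effort": joint torques, N m; "eef_pos": TCP position; "eef_rot": TCP orientation; "force": force on the tool from outside, world axes, zero at the start; "moment": the same for the moment, N m; "opening": finger opening in mm; "grasp_force": force on a finger pad.
Only numpy, scipy, OpenCV 4.12 (cv2) and the standard library are available. Lean on these libraries where they do the work, as an engineer would, in place of code of your own. Each camera call takes 0.05 s, during which the arm holds its last target. There are 200 camera calls.

### The job

Three bearing rings lie scattered on the bench. With the closed fingers, push each one along the bench top, without picking it up or flicking it, through the open side of the blue three-sided fence until all three lie flat and entirely inside it. Leave the brass weight, the red-capped bottle and everything else standing where it is, and take the hand away at the end.

Things in the scene. Friction and masses are not known exactly. Their poses are not given: they have to be found in the camera images.
- fence: blue three-sided sheet-metal fence fixed to the bench: inside 90 mm along x by 150 mm along y, walls 4 mm thick, 22 mm high, no floor. Origin at the middle of the inside, on the bench; x points from the open side (edge at x -45 mm, facing the robot's right) to the back wall (inner face x +45 mm); side walls inside at y +-75 mm; flanges with screws, 5 mm high, stick out 14 mm beyond them
- ring_a: first bearing ring, a flat steel-and-black disc lying on the bench, 30 mm in diameter, 8 mm thick, about 50 g; it slides on the bench when pushed. Origin at the centre of its underside, z up
- ring_b: second bearing ring, a flat steel-and-black disc lying on the bench, 30 mm in diameter, 8 mm thick, about 50 g; it slides on the bench when pushed. Origin at the centre of its underside, z up
- ring_c: third bearing ring, a flat steel-and-black disc lying on the bench, 30 mm in diameter, 8 mm thick, about 50 g; it slides on the bench when pushed. Origin at the centre of its underside, z up
- check_weight: brass-coloured check weight, 26 mm in diameter, 44 mm tall, standing loose among the rings; leave alone. Origin at the centre of its underside
- cap_bottle: small white bottle with a red cap, 24 mm in diameter, 51 mm tall, standing loose among the rings; leave alone. Origin at the centre of its underside
- cup: grey parts cup, 70 mm in diameter, 46 mm tall, at the left; leave alone. Origin at the centre of its underside
- paper_stack_2: sheets of paper lying on the bench in front of the robot (fixed), 296 mm along x by 209 mm along y, 5 mm high, so a ring pushed against its edge stops. Origin at the centre of its underside

How it is judged (in metres and radians):
At the end, for the whole second after the job is handed in: All three rings lie flat on the bench (tilt under 0.15 rad) and at rest inside the fence: each ring's centre at least 13 mm inside the open edge, between the side walls and in front of the back wall. The brass weight, bottle and cup stand upright within 20 mm of where they were (x of ring_a in the frame of fence between -0.032 and 0.04 m and y of ring_a in the frame of fence between -0.07 and 0.07 m and height (world z) of each of ring_a, ring_b, ring_c below 0.004 m and angle between each of ring_a, ring_b, ring_c's own z axis and vertical below 0.15 rad and linear speed of each of ring_a, ring_b, ring_c below 0.02 m/s and x of ring_b in the frame of fence between -0.032 and 0.04 m and y of ring_b in the frame of fence between -0.07 and 0.07 m and x of ring_c in the frame of fence between -0.032 and 0.04 m and y of ring_c in the frame of fence between -0.07 and 0.07 m and distance of each of check_weight, cap_bottle, cup from where it was at the start of the episode below 0.02 m and angle between each of check_weight, cap_bottle, cup's own z axis and vertical below 0.2 rad); the robot touches nothing.
It fails at once if a bearing ring is lifted off the bench (its underside more than 15 mm up) (height (world z) of any of ring_a, ring_b, ring_c above 0.015 m).
It fails at once if a bearing ring is flicked (faster than 0.6 m/s) (linear speed of any of ring_a, ring_b, ring_c above 0.6 m/s).
It fails at once if the brass weight, the bottle or the cup is shifted by more than 20 mm or tipped (distance of any of check_weight, cap_bottle, cup from where it was at the start of the episode above 0.02 m or angle between any of check_weight, cap_bottle, cup's own z axis and vertical above 0.3 rad).
It also fails if it takes over 64 s, if anything falls off the work surface, if the arm or the gripper's body presses on something with over 40 N, if the wrist force passes 120 N, or if a joint passes its speed limit or range.

## Working session

There is one attempt and no reset: what is moved stays moved. The work goes in short steps, Python scripts to look and compute and a shell command to move; the robot and the scene stay as the last step left them, time stands still between calls to the robot, and variables do not carry over. Pictures are saved under pics/ and viewed, at most 10 in all, crops included, and the job is handed in when it is done.

```bash
mkdir -p pics
python3 - <<'E'
from station import status, eyes
import cv2,numpy as np
s=status.sense();print(s['t'],s['eef_pos'],s['eef_rot'],s['opening'])
for n in('top','scene'):
    im=eyes.snapshot(n);np.save(n+'.npy',im);cv2.imwrite(f'pics/{n}0.png',im[...,::-1])
    c=eyes.camera_info(n);print(n,c['fx'],c['cx'],c['cy'],np.round(c['T'],3).tolist())
E
```

```text
0.0 [214.69616709 639.76460756 230.56375561] [ 1.61185351e-01  9.86923989e-01 -5.55808050e-04 -1.16721503e-04] 85.6668318286708
top 379.16143841342887 256.13667462012677 192.39760684936 [[0.022, -0.987, 0.16, 379.432], [-1.0, -0.02, 0.012, -44.442], [-0.009, -0.16, -0.987, 922.277], [0.0, 0.0, 0.0, 1.0]]
scene 465.5151555332853 250.35602974983283 196.33728640953493 [[0.585, -0.524, 0.619, -149.704], [-0.811, -0.363, 0.458, -552.823], [-0.015, -0.77, -0.638, 713.129], [0.0, 0.0, 0.0, 1.0]]
```

View pics/top0.png

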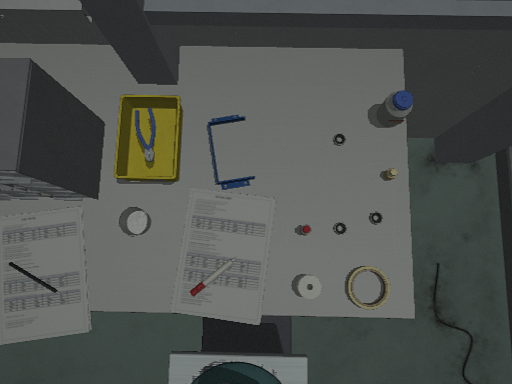

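The top view shows rings at about (339,139), (340,228) and (376,217). The weight is at (391,174), the red-capped bottle at (306,230), and the fence spans (208–255, 115–188), open to the right.

```bash
cat > h.py <<'E'
import numpy as np,cv2
from station import status,eyes
def ray(n,u,v,z=0):
    c=eyes.camera_info(n);T=np.array(c['T'])
    d=T[:3,:3]@np.array([(u-c['cx'])/c['fx'],(v-c['cy'])/c['fy'],1]);o=T[:3,3]
    return (o+d*(z-o[2])/d[2])[:2]
def pix(n,P):
    c=eyes.camera_info(n);T=np.array(c['T']);p=T[:3,:3].T@(np.array(P)-T[:3,3])
    return c['fx']*p[0]/p[2]+c['cx'],c['fy']*p[1]/p[2]+c['cy']
def dark(im,lo,hi,thr=45):   # dark blobs on bench
    m=(im.max(2)<thr).astype(np.uint8);return m
E
python3 - <<'E'
import sys;sys.path.insert(0,'.')
from h import *
im=np.load('top.npy')
x0,y0,x1,y1=195,95,415,260
cv2.imwrite('pics/crop.png',cv2.resize(im[y0:y1,x0:x1,::-1],None,fx=3.6,fy=3.6,interpolation=cv2.INTER_CUBIC))
for nm,(u,v) in dict(r1=(339,139),r2=(340,228),r3=(376,217)).items():
    g=im[v-9:v+10,u-9:u+10].max(2).astype(int);bg=np.median(im[v-15:v+16,u-15:u+16].max(2))
    m=(abs(g-bg)>25).astype(np.uint8)
    n,l,st,c=cv2.connectedComponentsWithStats(cv2.morphologyEx(m,cv2.MORPH_CLOSE,np.ones((3,3),np.uint8)));k=1+np.argmax(st[1:,4])
    cu,cv=c[k]+[u-9,v-9];print(nm,bg,st[k],cu,cv,ray('top',cu,cv,5))
E
```

```text
r1 109.0 [  3   4  13  12 108] 338.81481481481484 139.42592592592592 [ 666.94739073 -237.07585833]
r2 114.0 [  2   3  14  13 117] 339.38461538461536 228.05128205128204 [ 445.49678606 -235.61817686]
r3 113.0 [  2   3  14  14 123] 375.1869918699187 217.7642276422764 [ 472.19409886 -322.33180723]
```

View pics/crop.png

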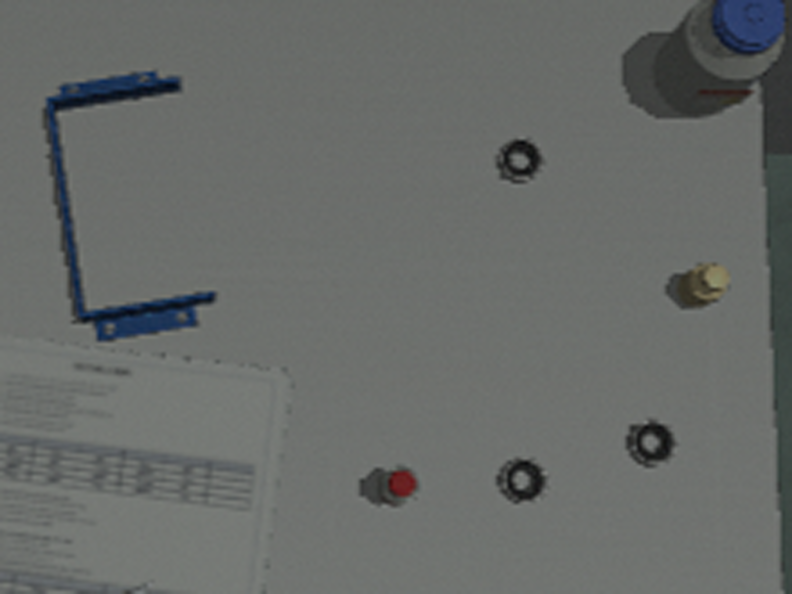

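View pics/scene0.png

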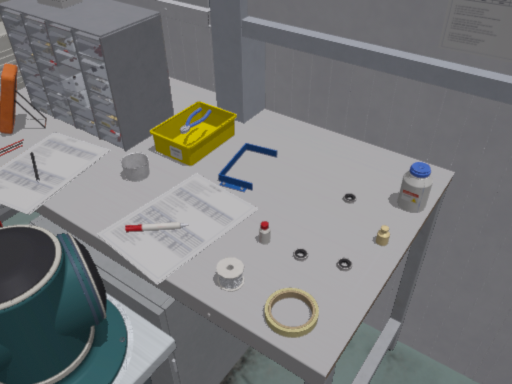

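The crop and scene views show the fence open towards −y, with the paper corner just below its near wall. The bottle is left of ring r2, and the weight is far right. Next I'll compute everything in world coordinates.

Run:
```python
from h import *
for n,u,v,z in [('farEnd',181,84,22),('nearEnd',215,296,22),('backfar',51,104,22),('backnear',80,319,22),('cap',402,484,51),('weight',713,277,44),('papercorner',289,372,5),('bluebottlebase',700,95,10),('r1',519,160,6),('r2',521,480,6),('r3',650,442,6)]:
    print(n,np.round(ray('top',u/3.6+195-.4,v/3.6+95-.4,z),1))
im=eyes.snapshot('scene');hsv=cv2.cvtColor(im,cv2.COLOR_RGB2HSV)
for n,(u,v),z in [('r1',(349,198),4),('r2',(300,254),4),('r3',(344,264),4),('cap',(265,225),51),('weight',(384,229),44)]:
    print(n,np.round(ray('scene',u,v,z),1))
```

```text
farEnd [712.5  -1.2]
nearEnd [563.7 -28.1]
backfar [696.4  88. ]
backnear [546.1  62.2]
cap [ 438.3 -150.3]
weight [ 578.6 -354.7]
papercorner [515.6 -79.2]
bluebottlebase [ 715.8 -362.3]
r1 [ 667.6 -236.8]
r2 [ 445.7 -235.3]
r3 [ 473. -322.]
r1 [ 666.4 -238.9]
r2 [ 445.1 -237.6]
r3 [ 472.3 -324.7]
cap [ 434.5 -156.6]
weight [ 571.1 -360.8]
```

```bash
python3 -m handwheel '[{"delta_pos":[-0.71,-0.72,0],"spin":-0.103},{"delta_pos":[-0.71,-0.72,0],"spin":-0.103},{"delta_pos":[-0.71,-0.72,0],"spin":-0.103},{"delta_pos":[-0.71,-0.72,0],"spin":-0.103},{"delta_pos":[-0.71,-0.72,0],"spin":-0.103},{"delta_pos":[-0.71,-0.72,0],"spin":-0.103},{"delta_pos":[-0.71,-0.72,0],"spin":-0.103}]' 0
```

```text
t: 0.85
eef_pos: [326.3, 412.1, 231.5]
eef_rot: [0.001, 1.0, 0.0, 0.0]
force: [0.6, 0.3, -0.1]
opening: 0.1
grasp_force: 0.0
```

```bash
python3 -m handwheel '[{"delta_pos":[-0.455,-0.917,0],"spin":0},{"delta_pos":[-0.455,-0.917,0],"spin":0},{"delta_pos":[-0.455,-0.917,0],"spin":0},{"delta_pos":[-0.455,-0.917,0],"spin":0},{"delta_pos":[-0.455,-0.917,0],"spin":0},{"delta_pos":[-0.455,-0.917,0],"spin":0},{"delta_pos":[-0.455,-0.917,0],"spin":0}]' 0
python3 -m handwheel '[{"delta_pos":[-0.455,-0.917,0.2],"spin":0},{"delta_pos":[-0.455,-0.917,0.2],"spin":0},{"delta_pos":[-0.455,-0.917,0.2],"spin":0},{"delta_pos":[-0.455,-0.917,0.2],"spin":0},{"delta_pos":[-0.455,-0.917,0.2],"spin":0},{"delta_pos":[-0.455,-0.917,0.2],"spin":0},{"delta_pos":[-0.455,-0.917,0.2],"spin":0}]' 0
python3 -m handwheel '[{"delta_pos":[-0.455,-0.917,0.3],"spin":0},{"delta_pos":[-0.455,-0.917,0.3],"spin":0},{"delta_pos":[-0.455,-0.917,0.3],"spin":0},{"delta_pos":[-0.455,-0.917,0.3],"spin":0},{"delta_pos":[-0.455,-0.917,0.3],"spin":0},{"delta_pos":[-0.455,-0.917,0.3],"spin":0},{"delta_pos":[-0.455,-0.917,0.3],"spin":0},{"delta_pos":[-0.455,-0.917,0.3],"spin":0}]' 0
python3 - <<'E'
from h import *
im=eyes.snapshot('top');
cv2.imwrite('pics/t1.png',cv2.resize(im[90:300,190:430,::-1],None,fx=2.5,fy=2.5))
im=eyes.snapshot('wrist');cv2.imwrite('pics/w1.png',im[...,::-1])
E
```

```text
t: 1.55
eef_pos: [439.9, 183.6, 231.1]
eef_rot: [0.001, 1.0, 0.0, -0.0]
force: [-1.1, 1.2, 0.6]
opening: 0.2
grasp_force: 0.0
t: 2.25
eef_pos: [553.7, -45.0, 180.2]
eef_rot: [0.0, 1.0, 0.0, -0.001]
force: [0.2, -0.1, -0.0]
opening: -0.0
grasp_force: 0.0
t: 3.05
eef_pos: [667.5, -272.5, 106.7]
eef_rot: [-0.001, 1.0, 0.0, 0.0]
force: [0.0, 0.4, -0.2]
opening: 0.1
grasp_force: 0.0
```

View pics/w1.png

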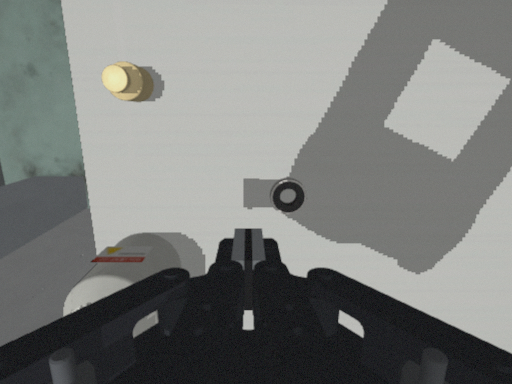

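The wrist view shows ring r1 at (288,195), directly on the +y side of the closed fingertips at about (248,240). The weight is at (120,80). The image right corresponds to +y.

Run:
```python
from h import *
im=cv2.imread('pics/w1.png')
print('ring',ray('wrist',288,195,8), 'weight',ray('wrist',115,78,44))
s=status.sense();p=np.array(s['eef_pos']);print(p,'tip px',pix('wrist',p))
for a in (0,15,-15): print(pix('wrist',p+[a,0,0]),pix('wrist',p+[0,a,0]))
```

```text
ring [ 667.83875685 -240.16026639] weight [ 580.79916599 -358.57725806]
[ 667.28684995 -272.75658369  107.41035358] tip px (np.float64(249.1635235848601), np.float64(244.90301989816572))
(np.float64(249.1635235848601), np.float64(244.90301989816572)) (np.float64(249.1635235848601), np.float64(244.90301989816572))
(np.float64(249.06718842561597), np.float64(271.3145222591902)) (np.float64(278.5263099608302), np.float64(244.96674553635205))
(np.float64(249.26483886269403), np.float64(217.12615503682954)) (np.float64(219.79822168133248), np.float64(244.83928880056567))
```

```bash
python3 -m handwheel '[{"delta_pos":[0,-0.016,0.15],"spin":0},{"delta_pos":[0,-0.016,0.3],"spin":0},{"delta_pos":[0,-0.016,0.4],"spin":0},{"delta_pos":[0,-0.016,0.413],"spin":0},{"delta_pos":[0,-0.016,0.413],"spin":0}]' 0
python3 -m handwheel '[{"delta_pos":[0,0.03,0],"spin":0},{"delta_pos":[0,0.06,0],"spin":0},{"delta_pos":[0,0.1,0],"spin":0},{"delta_pos":[0,0.14,0],"spin":0},{"delta_pos":[0,0.18,0],"spin":0},{"delta_pos":[0,0.22,0],"spin":0},{"delta_pos":[0,0.26,0],"spin":0},{"delta_pos":[0,0.3,0],"spin":0},{"delta_pos":[0,0.32,0],"spin":0}]' 0
python3 - <<'E'
from h import *
im=eyes.snapshot('wrist');cv2.imwrite('pics/w2.png',im[...,::-1])
E
```

```text
t: 3.65
eef_pos: [667.1, -278.1, 4.2]
eef_rot: [-0.0, 1.0, -0.0, 0.0]
force: [0.2, 1.7, 0.3]
opening: -0.3
grasp_force: 0.0
t: 4.55
eef_pos: [666.9, -197.9, 3.0]
eef_rot: [-0.0, 1.0, 0.0, -0.0]
force: [-1.0, -0.3, -0.7]
opening: 0.4
grasp_force: 0.1
```

View pics/w2.png

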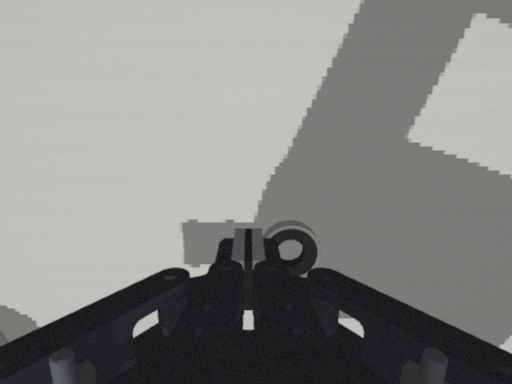

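The ring sits against the finger at (291,250), about 21 mm ahead of the TCP and nearly centred, so I'll keep going.

```bash
python3 -m handwheel '[{"delta_pos":[0,0.03,0],"spin":0},{"delta_pos":[0,0.07,0],"spin":0},{"delta_pos":[0,0.12,0],"spin":0},{"delta_pos":[0,0.17,0],"spin":0},{"delta_pos":[0,0.22,0],"spin":0},{"delta_pos":[0,0.27,0],"spin":0},{"delta_pos":[0,0.32,0],"spin":0},{"delta_pos":[0,0.37,0],"spin":0},{"delta_pos":[0,0.41,0],"spin":0},{"delta_pos":[0,0.43,0],"spin":0}]' 0
python3 - <<'E'
from h import *
im=eyes.snapshot('wrist')
g=im[225:275,265:325].max(2);p=status.sense()['eef_pos']
# ring's dark pixels right of finger
m=(g<45);ys,xs=np.nonzero(m);print(p,xs.min()+265,xs.max()+265,ys.min()+225,ys.max()+225)
cv2.imwrite('pics/w3.png',im[150:350,150:400,::-1])
E
```

```text
t: 5.6
eef_pos: [666.9, -90.4, 3.1]
eef_rot: [-0.0, 1.0, 0.0, 0.0]
force: [-0.1, 0.1, -0.0]
opening: -0.1
grasp_force: 0.1
[666.94939572 -90.18644133   3.07692857] 265 324 229 274
```

View pics/w3.png

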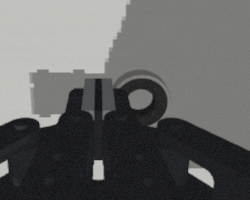

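```bash
python3 -m handwheel '[{"delta_pos":[0,0.03,0],"spin":0},{"delta_pos":[0,0.07,0],"spin":0},{"delta_pos":[0,0.12,0],"spin":0},{"delta_pos":[0,0.17,0],"spin":0},{"delta_pos":[0,0.22,0],"spin":0},{"delta_pos":[0,0.27,0],"spin":0},{"delta_pos":[0,0.32,0],"spin":0},{"delta_pos":[0,0.37,0],"spin":0},{"delta_pos":[0,0.42,0],"spin":0},{"delta_pos":[0,0.45,0],"spin":0}]' 0
python3 -m handwheel '[{"delta_pos":[0,0,0],"spin":0},{"delta_pos":[0,-0.08,0],"spin":0},{"delta_pos":[0,-0.08,-0.2],"spin":0},{"delta_pos":[0,-0.08,-0.4],"spin":0},{"delta_pos":[0,-0.08,-0.44],"spin":0}]' 0
python3 -m handwheel '[{"delta_pos":[1,-0.96,0],"spin":0},{"delta_pos":[1,-0.96,0],"spin":0},{"delta_pos":[1,-0.96,0],"spin":0},{"delta_pos":[1,-0.96,0],"spin":0},{"delta_pos":[1,-0.96,0],"spin":0},{"delta_pos":[1,-0.96,0],"spin":0},{"delta_pos":[1,-0.96,0],"spin":0},{"delta_pos":[1,-0.96,0],"spin":0},{"delta_pos":[1,-0.96,0],"spin":0}]' 0
python3 - <<'E'
from h import *
im=eyes.snapshot('wrist');s=status.sense();print(s['eef_pos'])
t=eyes.snapshot('top')
a=cv2.resize(t[90:260,190:430,::-1],None,fx=2,fy=2)
b=im[...,::-1];o=np.zeros((384,800,3),np.uint8);o[:,:400]=cv2.resize(b,(400,384))[:, :];o[:340,400:]=a[:,:400];cv2.imwrite('pics/w4.png',o)
E
```

```text
t: 6.65
eef_pos: [666.9, 22.3, 3.0]
eef_rot: [-0.0, 1.0, 0.0, -0.0]
force: [0.1, -0.3, 0.4]
opening: 0.1
grasp_force: 0.1
t: 7.15
eef_pos: [669.0, -0.7, 119.8]
eef_rot: [0.001, 1.0, -0.0, 0.004]
force: [0.6, 0.2, 0.9]
opening: -0.1
grasp_force: 0.0
t: 8.05
eef_pos: [416.1, -240.3, 113.2]
eef_rot: [0.002, 1.0, -0.0, 0.0]
force: [0.4, 0.3, 0.8]
opening: -0.2
grasp_force: 0.0
[ 416.77307176 -239.52367082  113.13706716]
```

View pics/w4.png

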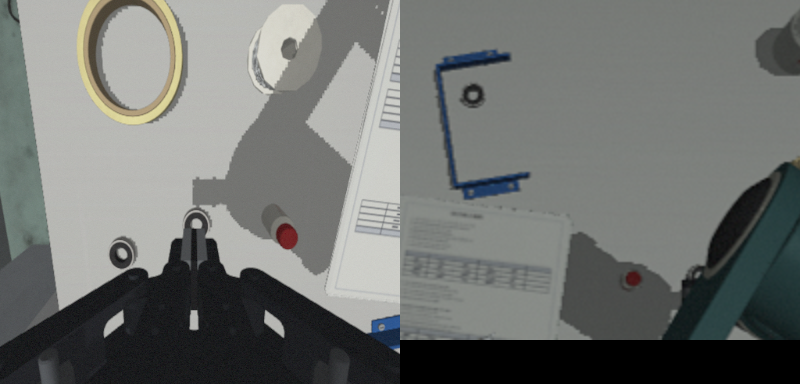

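r1 is well inside the fence, at (473,95) in the right half. In the left half (scaled), r2 is at (196,222), r3 at (122,254) and the cap at (288,237).

Run:
```python
from h import *
print('r2',ray('wrist',251,222,6),'r3',ray('wrist',156,254,6),'cap',ray('wrist',288*1.28,237,51),status.sense()['eef_pos'])
print('r1',ray('top',190+73/2,90+95/2,6))
```

```text
r2 [ 444.28917063 -236.91641387] r3 [ 474.96449833 -322.58671169] cap [ 439.2442557  -151.71215462] [ 417.15167129 -239.0005783   113.04928772]
r1 [666.17630269  44.29549294]
```

```bash
python3 -m handwheel '[{"delta_pos":[0.036,0.01,0.1],"spin":0},{"delta_pos":[0.036,0.01,0.25],"spin":0},{"delta_pos":[0.036,0.01,0.39],"spin":0},{"delta_pos":[0.036,0.01,0.438],"spin":0},{"delta_pos":[0.036,0.01,0.438],"spin":0}]' 0
python3 -m handwheel '[{"delta_pos":[-0.03,0,0],"spin":0},{"delta_pos":[-0.06,0,0],"spin":0},{"delta_pos":[-0.1,0,0],"spin":0},{"delta_pos":[-0.14,0,0],"spin":0},{"delta_pos":[-0.18,0,0],"spin":0},{"delta_pos":[-0.22,0,0],"spin":0},{"delta_pos":[-0.26,0,0],"spin":0},{"delta_pos":[-0.3,0,0],"spin":0},{"delta_pos":[-0.32,0,0],"spin":0}]' 0
python3 - <<'E'
from h import *
im=eyes.snapshot('wrist');im2=eyes.snapshot('scene')
o=np.zeros((384,800,3),np.uint8);o[:300,:400]=cv2.resize(im,(400,300))[...,::-1];o[:,400:]=cv2.resize(im2[160:352,200:400],None,fx=2,fy=2)[...,::-1];cv2.imwrite('pics/w5.png',o)
E
```

```text
t: 8.65
eef_pos: [408.1, -235.6, 2.6]
eef_rot: [-0.001, 1.0, 0.001, -0.001]
force: [0.0, -0.2, 0.1]
opening: -0.0
grasp_force: 0.0
t: 9.55
eef_pos: [488.9, -236.5, 3.5]
eef_rot: [0.0, 1.0, 0.0, 0.0]
force: [-0.6, -0.5, 1.0]
opening: 0.3
grasp_force: 0.2
```

View pics/w5.png

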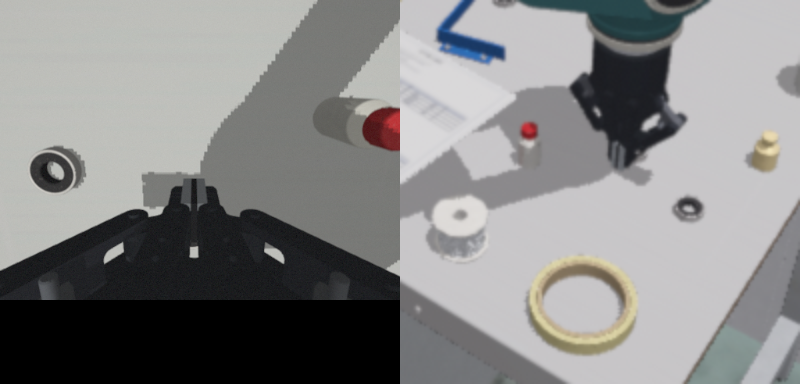

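The two views show r3 and the bottle undisturbed, and r2 hidden directly in front of the fingers, as intended. I'll finish this leg, lift, and locate r2 numerically.

```bash
cat >> h.py <<'E'
def rings(im,name,z=6):   # dark ring blobs -> world
    m=((im.max(2)<60)).astype(np.uint8)
    m=cv2.morphologyEx(m,cv2.MORPH_CLOSE,np.ones((3,3),np.uint8))
    cs,_=cv2.findContours(m,cv2.RETR_EXTERNAL,cv2.CHAIN_APPROX_NONE);o=[]
    for c in cs:
        (x,y),r=cv2.minEnclosingCircle(c);a=cv2.contourArea(cv2.convexHull(c))
        if 4<r<40 and a>.65*np.pi*r*r: o.append((round(x),round(y),round(r,1),*np.round(ray(name,x,y,z),1)))
    return o
E
python3 -m handwheel '[{"delta_pos":[-0.03,0,0],"spin":0},{"delta_pos":[-0.06,0,0],"spin":0},{"delta_pos":[-0.1,0,0],"spin":0},{"delta_pos":[-0.14,0,0],"spin":0},{"delta_pos":[-0.18,0,0],"spin":0},{"delta_pos":[-0.22,0,0],"spin":0},{"delta_pos":[-0.26,0,0],"spin":0},{"delta_pos":[-0.29,0,0],"spin":0},{"delta_pos":[-0.29,0,0],"spin":0}]' 0
python3 -m handwheel '[{"delta_pos":[0.08,0,0],"spin":0},{"delta_pos":[0.08,0,-0.1],"spin":0},{"delta_pos":[0.08,-0.14,-0.3],"spin":0},{"delta_pos":[0.08,-0.14,-0.44],"spin":0},{"delta_pos":[-0.10,-0.14,-0.44],"spin":0},{"delta_pos":[-0.10,-0.14,-0.44],"spin":0}]' 0
python3 - <<'E'
from h import *
for n in('wrist','top','scene'):
    im=eyes.snapshot(n);np.save(n+'.npy',im);print(n,rings(im,n))
print(status.sense()['eef_pos'])
E
```

```text
t: 10.55
eef_pos: [561.2, -236.4, 3.4]
eef_rot: [-0.0, 1.0, 0.0, 0.0]
force: [-0.4, 0.9, -0.4]
opening: -0.1
grasp_force: 0.0
t: 11.15
eef_pos: [588.3, -271.9, 114.8]
eef_rot: [0.0, 1.0, -0.0, 0.001]
force: [0.2, -0.6, -1.4]
opening: -0.2
grasp_force: 0.0
wrist [(288, 190, 15.0, np.float64(585.1), np.float64(-237.7)), (178, 44, 18.0, np.float64(471.2), np.float64(-325.4))]
top [(226, 138, 5.5, np.float64(666.2), np.float64(44.3))]
scene []
[ 584.83100858 -271.29093081  112.75207671]
```

```bash
python3 -m handwheel '[{"delta_pos":[0.008,-0.02,0.1],"spin":0.018},{"delta_pos":[0.008,-0.02,0.25],"spin":0.018},{"delta_pos":[0.008,-0.02,0.39],"spin":0.018},{"delta_pos":[0.008,-0.02,0.437],"spin":0.018},{"delta_pos":[0.008,-0.02,0.437],"spin":0.018}]' 0
python3 -m handwheel '[{"delta_pos":[0,0.03,0],"spin":0},{"delta_pos":[0,0.06,0],"spin":0},{"delta_pos":[0,0.1,0],"spin":0},{"delta_pos":[0,0.14,0],"spin":0},{"delta_pos":[0,0.18,0],"spin":0},{"delta_pos":[0,0.22,0],"spin":0},{"delta_pos":[0,0.26,0],"spin":0},{"delta_pos":[0,0.3,0],"spin":0},{"delta_pos":[0,0.34,0],"spin":0},{"delta_pos":[0,0.38,0],"spin":0}]' 0
python3 -m handwheel '[{"delta_pos":[0,0.04,0],"spin":0},{"delta_pos":[0,0.08,0],"spin":0},{"delta_pos":[0,0.12,0],"spin":0},{"delta_pos":[0,0.16,0],"spin":0},{"delta_pos":[0,0.2,0],"spin":0},{"delta_pos":[0,0.22,0],"spin":0}]' 0
python3 - <<'E'
from h import *
im=eyes.snapshot('wrist')
g=im[210:290,278:330].max(2);print(status.sense()['eef_pos']);cv2.imwrite('pics/w6.png',im[...,::-1])
for n in('top','scene'):
    im=eyes.snapshot(n);print(n,rings(im,n))
E
```

```text
t: 11.8
eef_pos: [582.3, -276.2, 3.1]
eef_rot: [0.028, 1.0, 0.001, -0.001]
force: [-0.3, 0.0, -0.1]
opening: -0.1
grasp_force: 0.0
t: 12.8
eef_pos: [588.8, -180.8, 4.3]
eef_rot: [0.028, 1.0, -0.0, -0.0]
force: [0.0, -0.7, 1.0]
opening: 0.1
grasp_force: 0.3
t: 13.4
eef_pos: [591.9, -125.7, 4.3]
eef_rot: [0.028, 1.0, 0.0, -0.0]
force: [0.2, -0.8, 0.7]
opening: 0.1
grasp_force: 0.2
[ 591.9579093  -125.41176204    4.25883096]
top [(376, 218, 5.5, np.float64(472.7), np.float64(-322.8)), (226, 138, 5.6, np.float64(666.2), np.float64(45.6))]
scene []
```

View pics/w6.png

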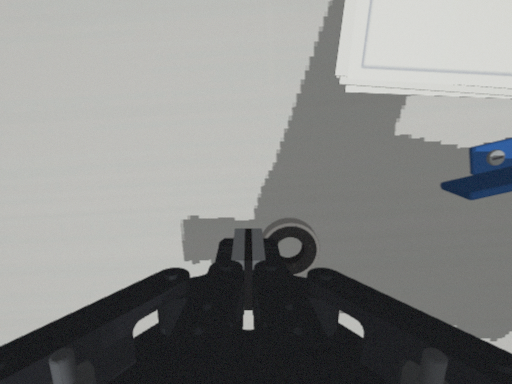

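The ring is at (290,248), centred on the finger and clear of the fence wall end at (443,187). I'll push it in, retreat, and move behind r3.

```bash
python3 -m handwheel '[{"delta_pos":[0,0.04,0],"spin":0},{"delta_pos":[0,0.09,0],"spin":0},{"delta_pos":[0,0.14,0],"spin":0},{"delta_pos":[0,0.19,0],"spin":0},{"delta_pos":[0,0.24,0],"spin":0},{"delta_pos":[0,0.29,0],"spin":0},{"delta_pos":[0,0.34,0],"spin":0},{"delta_pos":[0,0.39,0],"spin":0},{"delta_pos":[0,0.44,0],"spin":0},{"delta_pos":[0,0.48,0],"spin":0}]' 0
python3 -m handwheel '[{"delta_pos":[0,0.04,0],"spin":0},{"delta_pos":[0,0.07,0],"spin":0},{"delta_pos":[0,0.09,0],"spin":0},{"delta_pos":[0,0.09,0],"spin":0},{"delta_pos":[0,0,0],"spin":0},{"delta_pos":[0,0,-0.2],"spin":0},{"delta_pos":[0,0,-0.4],"spin":0},{"delta_pos":[0,0,-0.43],"spin":0}]' 0
python3 -m handwheel '[{"delta_pos":[0.24,-0.71,0],"spin":0},{"delta_pos":[0.24,-0.71,0],"spin":0},{"delta_pos":[0.24,-0.71,0],"spin":0},{"delta_pos":[0.24,-0.71,0],"spin":0},{"delta_pos":[0.24,-0.71,0],"spin":0}]' 0
python3 -m handwheel '[{"delta_pos":[0.24,-0.71,0],"spin":0.122},{"delta_pos":[0.24,-0.71,0],"spin":0.122},{"delta_pos":[0.24,-0.71,0],"spin":0.122},{"delta_pos":[0.24,-0.71,0],"spin":0.122},{"delta_pos":[0.24,-0.71,0],"spin":0.122},{"delta_pos":[0.24,-0.71,0],"spin":0.122}]' 0
python3 - <<'E'
from h import *
for n in('wrist','top','scene'):
    im=eyes.snapshot(n);print(n,rings(im,n))
s=status.sense();print(s['eef_pos'],s['eef_rot'])
E
```

```text
t: 14.55
eef_pos: [598.7, -5.8, 4.3]
eef_rot: [0.028, 1.0, 0.0, 0.0]
force: [-0.8, -0.2, 0.1]
opening: -0.1
grasp_force: 0.1
t: 15.35
eef_pos: [601.0, -7.6, 118.5]
eef_rot: [0.029, 1.0, -0.0, 0.004]
force: [0.3, -0.0, 0.6]
opening: -0.2
grasp_force: 0.0
t: 15.85
eef_pos: [527.1, -184.4, 111.7]
eef_rot: [0.03, 1.0, -0.0, -0.0]
force: [-0.3, -0.0, -0.3]
opening: 0.1
grasp_force: 0.0
t: 16.45
eef_pos: [458.5, -354.9, 111.4]
eef_rot: [0.219, 0.976, 0.0, -0.0]
force: [-0.4, 0.5, -0.8]
opening: -0.1
grasp_force: 0.0
wrist [(288, 194, 14.8, np.float64(474.5), np.float64(-324.1))]
top [(375, 218, 6.1, np.float64(472.7), np.float64(-321.6)), (228, 164, 5.6, np.float64(599.4), np.float64(38.3)), (226, 138, 5.6, np.float64(666.2), np.float64(45.6))]
scene [(30, 366, 34.8, np.float64(-32.0), np.float64(-2.3))]
[ 459.24530648 -353.64598509  111.70078363] [ 2.17708516e-01  9.76013828e-01  1.00858638e-04 -6.09569087e-07]
```

```bash
python3 -m handwheel '[{"delta_pos":[0,-0.012,0.1],"spin":0},{"delta_pos":[0,-0.012,0.25],"spin":0},{"delta_pos":[0,-0.012,0.39],"spin":0},{"delta_pos":[0,-0.012,0.431],"spin":0},{"delta_pos":[0,-0.012,0.431],"spin":0}]' 0
python3 -m handwheel '[{"delta_pos":[0,0.03,0],"spin":0},{"delta_pos":[0,0.06,0],"spin":0},{"delta_pos":[0,0.1,0],"spin":0},{"delta_pos":[0,0.14,0],"spin":0},{"delta_pos":[0,0.18,0],"spin":0},{"delta_pos":[0,0.22,0],"spin":0},{"delta_pos":[0,0.26,0],"spin":0},{"delta_pos":[0,0.3,0],"spin":0},{"delta_pos":[0,0.34,0],"spin":0},{"delta_pos":[0,0.38,0],"spin":0}]' 0
python3 -m handwheel '[{"delta_pos":[0,0.04,0],"spin":0},{"delta_pos":[0,0.08,0],"spin":0},{"delta_pos":[0,0.12,0],"spin":0},{"delta_pos":[0,0.16,0],"spin":0},{"delta_pos":[0,0.2,0],"spin":0},{"delta_pos":[0,0.24,0],"spin":0},{"delta_pos":[0,0.28,0],"spin":0},{"delta_pos":[0,0.32,0],"spin":0},{"delta_pos":[0,0.36,0],"spin":0},{"delta_pos":[0,0.38,0],"spin":0}]' 0
python3 - <<'E'
from h import *
im=eyes.snapshot('wrist')
# bright hole inside ring, right of the finger
g=im[215:285,270:330].max(2);m=(g>70).astype(np.uint8)
n,l,st,c=cv2.connectedComponentsWithStats(m)
print([(st[k][4],np.round(c[k]+[270,215])) for k in range(1,n) if st[k][4]>20]);np.save('wrist.npy',im)
s=status.sense();print(s['eef_pos'],s['eef_rot'])
for n in('top','scene'):
    im=eyes.snapshot(n);print(n,rings(im,n))
E
```

```text
t: 17.1
eef_pos: [457.5, -356.3, 3.3]
eef_rot: [0.218, 0.976, 0.001, -0.001]
force: [0.9, -0.8, 0.9]
opening: -0.1
grasp_force: 0.0
t: 18.1
eef_pos: [498.3, -270.5, 4.0]
eef_rot: [0.218, 0.976, 0.0, -0.0]
force: [-0.3, -0.7, 1.0]
opening: 0.1
grasp_force: 0.2
t: 19.1
eef_pos: [538.8, -184.4, 4.0]
eef_rot: [0.218, 0.976, 0.0, -0.0]
force: [-0.0, -0.1, 0.2]
opening: 0.3
grasp_force: 0.2
[(np.int32(1514), array([309., 237.])), (np.int32(422), array([289., 244.]))]
[ 538.92567751 -184.22259584    4.0589581 ] [2.17916513e-01 9.75967407e-01 1.12867934e-04 2.50893424e-05]
top [(228, 163, 4.9, np.float64(601.6), np.float64(38.7)), (226, 138, 5.6, np.float64(666.2), np.float64(45.6))]
scene []
```

The ring is still centred on the finger, with its hole at (289,244). I'll finish the push, retreat and lift.

```bash
python3 -m handwheel '[{"delta_pos":[0,0.04,0],"spin":0},{"delta_pos":[0,0.08,0],"spin":0},{"delta_pos":[0,0.12,0],"spin":0},{"delta_pos":[0,0.16,0],"spin":0},{"delta_pos":[0,0.2,0],"spin":0},{"delta_pos":[0,0.24,0],"spin":0},{"delta_pos":[0,0.28,0],"spin":0},{"delta_pos":[0,0.32,0],"spin":0},{"delta_pos":[0,0.36,0],"spin":0},{"delta_pos":[0,0.4,0],"spin":0}]' 0
python3 -m handwheel '[{"delta_pos":[0,0.04,0],"spin":0},{"delta_pos":[0,0.08,0],"spin":0},{"delta_pos":[0,0.12,0],"spin":0},{"delta_pos":[0,0.16,0],"spin":0},{"delta_pos":[0,0.2,0],"spin":0},{"delta_pos":[0,0.24,0],"spin":0},{"delta_pos":[0,0.28,0],"spin":0},{"delta_pos":[0,0.32,0],"spin":0},{"delta_pos":[0,0.36,0],"spin":0},{"delta_pos":[0,0.385,0],"spin":0}]' 0
python3 -m handwheel '[{"delta_pos":[0,0.01,0],"spin":0},{"delta_pos":[0,0.01,0],"spin":0},{"delta_pos":[0,-0.1,0],"spin":0},{"delta_pos":[0,-0.1,-0.2],"spin":0},{"delta_pos":[0,-0.1,-0.4],"spin":0},{"delta_pos":[0,-0.5,-0.6],"spin":0},{"delta_pos":[0,-0.8,-0.6],"spin":0},{"delta_pos":[0,-0.8,-0.6],"spin":0},{"delta_pos":[0,-0.8,-0.6],"spin":0},{"delta_pos":[0,-0.8,-0.6],"spin":0}]' 0
python3 - <<'E'
from h import *
im=eyes.snapshot('top');cv2.imwrite('pics/end.png',cv2.resize(im[90:260,190:430,::-1],None,fx=3,fy=3))
c=np.array([629.7,29.5]);f=np.array([-.187,.982]);g=np.array([-.982,-.187])
for r in rings(im,'top'): d=np.array(r[3:])-c;print(r,'fence xy',d@f,d@g)
E
```

```text
t: 20.25
eef_pos: [581.3, -94.1, 4.0]
eef_rot: [0.218, 0.976, -0.0, -0.0]
force: [-0.1, -0.9, 0.1]
opening: 0.2
grasp_force: 0.1
t: 21.25
eef_pos: [622.4, -6.9, 4.0]
eef_rot: [0.218, 0.976, 0.0, 0.0]
force: [-0.5, -1.0, 0.8]
opening: -0.1
grasp_force: 0.2
t: 22.25
eef_pos: [535.5, -192.2, 155.4]
eef_rot: [0.22, 0.975, -0.001, 0.001]
force: [0.3, -0.1, 0.2]
opening: -0.2
grasp_force: 0.0
(228, 163, 4.9, np.float64(601.6), np.float64(38.7)) fence xy 14.289100000000007 25.87380000000002
(238, 151, 4.9, np.float64(630.9), np.float64(15.3)) fence xy -14.168799999999987 1.4770000000000667
(226, 138, 5.5, np.float64(666.2), np.float64(44.3)) fence xy 7.708099999999997 -38.6106
(107, 8, 5.0, np.float64(1017.4), np.float64(374.8)) fence xy 266.5847 -445.2924999999999
```

View pics/end.png

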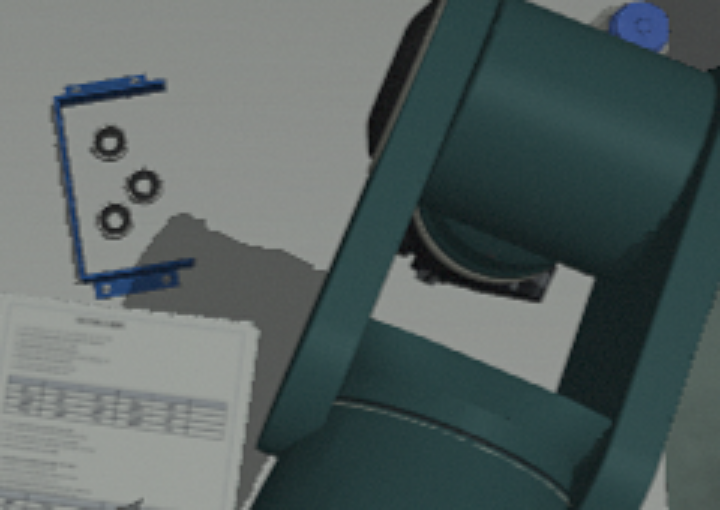

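All three rings lie inside the fence, at (109,142), (143,186) and (114,221), and the hand is clear.

```bash
python3 -c "
from station import bot
print(bot.hand_in())"
```

```text
the job is handed in; nothing more can be done
None
```

I pushed all three rings inside the fence, at least 18 mm within the limit at the open edge by the top camera. I moved the hand away and handed the job in at about 22 s, with no sign that the weight, bottle or cup was touched, though I didn't re-measure them at the end and no verdict was shown.

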